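# Clip the blue cover onto the sample carrier

## Robot

A 7-joint arm with a two-finger parallel gripper is mounted at the origin on the work surface. World frame = base frame: x ahead of the robot, y to its left, z up, the work surface at z = 0. Lengths are in mm, angles in rad, forces in N, time in s.
With the tool pointing down it reaches from about 400 to 850 mm from the base axis. Payload 4.5 kg.
Tool frame: the origin (TCP) lies at the very end of the fingers, on their centre line; the grasp point (between the pads) lies env.grip_depth behind it (env.grip_depth is the distance from the TCP to the grasp point, in mm); x points along the fingers, z is the direction in which the jaws open and shut, and the axes are right-handed (so a half turn about x gives the same grasp; the last joint's range is limited). The gripper opens to 85 mm and grips with 20 to 120 N. Pads are 22 mm wide; open, the fingers measure 114 mm over their backs; the gripper's body (76 mm by 85 mm) begins 54 mm behind the grasp point. The pads swing forward as they close: fully open they stand 13 mm farther back than shut.
Start: joints at [1.184, 0.689, -0.195, 1.565, 0.157, 0.902, -0.215], TCP at [255.338, -570.488, 231.317] pointing down, gripper open.
Joint ranges: [-3.01, 3.01], [-0.46, 2.08], [-1.47, 1.51], [0.13, 2.56], [-1, 4.14], [0.04, 2.09], [-2.66, 2.66]. Speed limits (rad/s): [2.57, 2.57, 3.14, 3.14, 3.14, 3.14, 3.14].

## Interface

Orientations are given as a unit quaternion [x, y, z, w].
In Python, from workcell import env gives the robot as it stands.
- The arm moves only by the shell command python3 -m inch 'ROWS'. ROWS is JSON, a list that holds one entry, the list of rows, each a list of 7 numbers: the shift along the tool's x, y, z in cm, then the turn, a rotation vector about the tool's x, y, z in rad, then the closure, from 0 (fully open) to 1 (shut). In form: [[[tx, ty, tz, wx, wy, wz, fingers], ...]]. A call has 1 to 8 rows; each row is the pose to reach, as a shift and turn from the pose commanded when the call began, along the tool's axes at that moment; what a row does not reach only later rows make up. A row lasts 1/8 s, in which the tool goes at most 62.5 mm and 10.7 degrees, less where a joint would pass 70% of its speed; a pose out of reach is approached as far as the arm can. A call with a gripper value outside its range is refused whole. The fingers move at their own pace and stop on an object; the grip force is fixed at half the most. Time passes only in rows, so rows that repeat a pose let the fingers close. It gives the time, the measured TCP pose, the force and the opening at its end, in the units of the state.
- env.get_state(): the state, without advancing time (a new reading comes with each control period).
- env.snapshot(name): name is "scene" or "top" or "wrist"; returns the picture (400x640x3 uint8, blue, green, red); there is no depth.
- env.camera_params(name): a dict with "K" (3x3 intrinsics, pixels), "k1" (the pictures are not rectified: a ray, as slopes to the right and down, at radius r is drawn at 1 + k1 r^2 times it, then the intrinsics apply), "extrinsics" (4x4, takes a point from world to camera coordinates). Camera axes: x right, y up, looking along -z (the intrinsics and any distortion apply to the point x, -y, -z); pixel columns grow to the right and rows downward; lengths in mm; the calibration is good to about 2 mm. A picture is of the moment at which its call begins: read the wrist's pose just before it. camera_params takes no time and is no camera call; for the wrist camera it gives the pose at the moment of the call.
- env.close_job(): hands the job in, once; it reports no verdict.
The state is a dict: "t": time; "qpos": joint angles; "dq": joint speeds; "joint_efforts": joint torques, N m; "ee_pos": TCP position; "ee_rot": TCP orientation; "ft_force": force on the tool from outside, world axes, zero at the start; "moment": the same for the moment, N m; "grip_width": finger opening in mm.
Only numpy, scipy, OpenCV 4.12 (cv2) and the standard library are available. Lean on these libraries where they do the work, as an engineer would, in place of code of your own. Each camera call takes 0.05 s, during which the arm holds its last target. There are 200 camera calls.

## Task

The blue sample carrier with the pink-capped tubes is ready to leave the safety cabinet. Pick up the blue cover by its handle, set it down lengthwise along the carrier (do not drop it on), and press it straight down until both end clip arms have snapped under the carrier's rim and the cover sits flush. Let go of it; the orange carrier and the orange cover are for another batch and do not belong in this job.

Things in the scene. Friction and masses are not known exactly. Their poses are not given: they have to be found in the camera images.
- cover_grip (a point): Centre of the loose blue cover's handle bar: 76 along x, 16 wide (y), 14 mm tall; centre 36 mm above the top plate. Plate 109 x 84 x 5 mm, underside 41 mm below this point; side walls 78 mm apart inside, on which it stands on the table, end 75 mm below. About 160 g. x lengthwise, z up; alike after a half turn. Fully on: this point 41 mm straight above carrier_rim. An orange cover is a bystander.
- carrier_rim (a point): Centre of the open top, level with the rim's top, 60 mm above the table, of the blue carrier (fixed) with pink-capped tubes inside below the rim. Rim 108 mm along x (its length), 50 mm along y, 8 mm thick at the x ends, where it overhangs by 8 mm. z up; alike after a half turn. An orange carrier with white caps is a bystander.
- clip_a (a joint): Angle (rad) of the cream clip arm at the cover's +x end: 0 hanging straight (free or snapped under the rim), about 0.2 when the rim spreads it. Sprung; 30 mm wide; reaches 73 mm below cover_grip, with a slope that guides up to 8 mm along x. Arms meet the rim about 18 mm before fully on. Snapping both takes about 6 to 10 N down, while gripping the handle or on top of it; laid on unpressed, the cover stays 15 to 18 mm high.
- clip_b (a joint): The same for the clip arm at the cover's -x end.
Not all that is in view belongs to the job. Leave any green look-alike of the part that bears cover_grip alone.

How it is judged (in metres and radians):
On the way:
1. the cover has been lifted off the table (height (world z) of cover_grip above 0.105 m), for 0.1 s.
At the end, for the whole second after the job is handed in: The blue cover is released and at rest, flat on the blue carrier's rim (its handle centre 36 to 44.5 mm above the rim's top, within 10 mm along and 15 mm across, lengthwise to within 12 degrees, tilted under 3.4 degrees), with both clip arms snapped back in under the rim (each under 0.09 rad) (z of cover_grip in the frame of carrier_rim between 0.036 and 0.0445 m and x of cover_grip in the frame of carrier_rim between -0.01 and 0.01 m and y of cover_grip in the frame of carrier_rim between -0.015 and 0.015 m and angle between the x axis of cover_grip and the x axis of carrier_rim, either way round below 0.21 rad and angle between cover_grip's own z axis and vertical below 0.06 rad and value of joint each of clip_a, clip_b below 0.09 rad and linear speed of cover below 0.02 m/s); the robot touches nothing.
It fails at once if the cover is dropped or slammed onto the carrier (moving faster than 0.5 m/s within 70 mm of its place) (linear speed of cover above 0.5 m/s and horizontal distance between cover_grip and carrier_rim below 0.03 m and z of cover_grip in the frame of carrier_rim below 0.11 m).
It also fails if it takes over 42 s, if anything falls off the work surface, if the arm or the gripper's body presses on something with over 40 N, if the wrist force passes 120 N, or if a joint passes its speed limit or range.

## Working session

There is one attempt and no reset: what is moved stays moved. The work goes in short steps, Python scripts to look and compute and a shell command to move; the robot and the scene stay as the last step left them, time stands still between calls to the robot, and variables do not carry over. Pictures are saved under pics/ and viewed, about 8 in all and at most 12, crops included, and the job is handed in when it is done.

```bash
ls; mkdir -p pics
python3 - <<'E'
from workcell import env
import cv2
s=env.get_state();print({k:(s[k]) for k in('t','ee_pos','ee_rot','grip_width','ft_force')},env.grip_depth)
for n in('scene','top'):
    cv2.imwrite(f'pics/{n}0.png',env.snapshot(n))
    p=env.camera_params(n);print(n,p)
E
```

```text
pics
{'t': 0.0, 'ee_pos': array([ 254.97148165, -569.88496833,  230.44254839]), 'ee_rot': array([ 0.38484445,  0.59402265, -0.38419568,  0.59281153]), 'grip_width': 85.37202719090627, 'ft_force': array([-0.61405454, -0.53132573, -0.75500164])} 18.700000000000003
scene {'K': array([[418.35461254,   0.        , 320.23385572],
       [  0.        , 418.35461254, 198.85312055],
       [  0.        ,   0.        ,   1.        ]]), 'k1': -0.051469815257017715, 'extrinsics': array([[-6.60621728e-01,  7.50541461e-01, -1.63232218e-02,
         3.27658883e+02],
       [-6.31647031e-01, -5.43957974e-01,  5.52387319e-01,
         3.10228415e+02],
       [ 4.05710439e-01,  3.75229580e-01,  8.33427743e-01,
        -1.37608095e+03],
       [ 0.00000000e+00,  0.00000000e+00,  0.00000000e+00,
         1.00000000e+00]])}
top {'K': array([[378.28443606,   0.        , 318.41770601],
       [  0.        , 378.28443606, 201.12737072],
       [  0.        ,   0.        ,   1.        ]]), 'k1': 0.028853461525189934, 'extrinsics': array([[ 2.34495432e-02, -9.99450150e-01,  2.34417619e-02,
         3.87040975e+00],
       [ 9.90392690e-01,  2.64206751e-02,  1.35736022e-01,
        -5.12727138e+02],
       [-1.36280734e-01,  2.00336019e-02,  9.90467676e-01,
        -1.18113708e+03],
       [ 0.00000000e+00,  0.00000000e+00,  0.00000000e+00,
         1.00000000e+00]])}
```

View pics/top0.png

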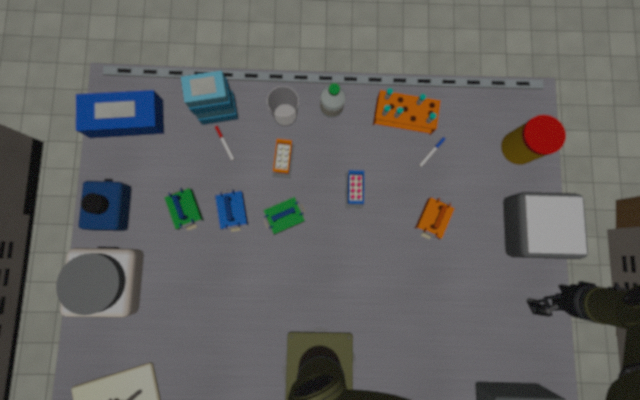

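View pics/scene0.png

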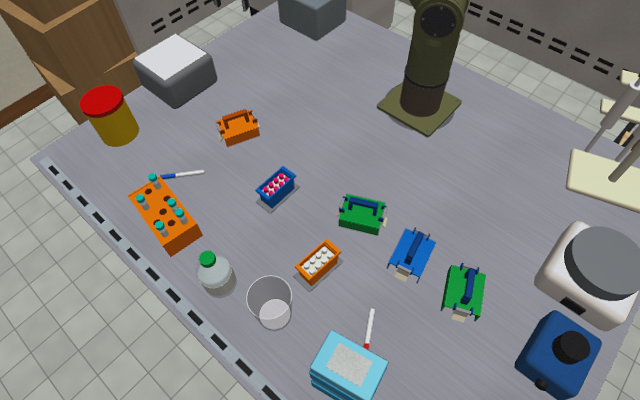

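Candidates for the cover, in the top view: blue (231,210), green look-alikes (183,208) and (284,215) with blue handles, and orange (435,217). For the carrier: blue with pink caps (356,188) and orange with white caps (283,156). I choose blue (231,210) for the cover and blue (356,188) for the carrier, then measure both and check them in a crop.

```bash
cat > h.py <<'E'
import numpy as np, cv2
from scipy.spatial.transform import Rotation as R
from workcell import env
def cast(p,px,z):
    K=p['K'];E=np.array(p['extrinsics'])
    px=np.atleast_2d(np.asarray(px,float))
    n=cv2.undistortPoints(px.reshape(-1,1,2),K,np.array([p['k1'],0,0,0])).reshape(-1,2)
    d=np.c_[n[:,0],-n[:,1],-np.ones(len(n))]@E[:3,:3]
    c=-E[:3,:3].T@E[:3,3]
    return c+d*((z-c[2])/d[:,2])[:,None]
def proj(p,X):
    E=np.array(p['extrinsics']);c=np.atleast_2d(X)@E[:3,:3].T+E[:3,3]
    n=c[:,:2]/-c[:,2:]*[1,-1];n=n*(1+p['k1']*(n**2).sum(1,keepdims=True))
    return n*[p['K'][0,0],p['K'][1,1]]+p['K'][:2,2]
def blue(im):
    h=cv2.cvtColor(im,cv2.COLOR_BGR2HSV);return cv2.inRange(h,(100,120,40),(125,255,255))
def blobs(m,amin):
    cs,_=cv2.findContours(m,cv2.RETR_EXTERNAL,cv2.CHAIN_APPROX_NONE)
    return [c for c in cs if cv2.contourArea(c)>amin]
E
python3 - <<'E'
from h import *
for n in('top','scene'):
    im=cv2.imread(f'pics/{n}0.png');p=env.camera_params(n)
    for c in blobs(blue(im),80):
        ctr=c.reshape(-1,2)
        for z in(39,60,75):
            w=cast(p,ctr,z)[:,:2].astype(np.float32);r=cv2.minAreaRect(w)
            print(n,ctr.mean(0).round(),z,np.round(r[0]),np.round(r[1]),round(r[2],1))
im=cv2.imread('pics/top0.png');s=cv2.imread('pics/scene0.png')
a=cv2.resize(im[150:250,150:400],None,fx=3,fy=3,interpolation=2);b=cv2.resize(s[150:250,240:490],None,fx=3,fy=3,interpolation=2)
cv2.imwrite('pics/c1.png',np.vstack([a,b])[:600])
E
```

```text
top [231. 209.] 39 [480. 294.] [110.  86.] 12.2
top [231. 209.] 60 [478. 290.] [108.  84.] 12.2
top [231. 209.] 75 [476. 287.] [107.  83.] 12.2
top [108. 204.] 39 [482. 686.] [152. 144.] 0.2
top [108. 204.] 60 [480. 675.] [150. 141.] 0.2
top [108. 204.] 75 [478. 666.] [148. 139.] 0.2
top [118. 113.] 39 [782. 668.] [147. 271.] 5.8
top [118. 113.] 60 [774. 657.] [144. 266.] 5.8
top [118. 113.] 75 [769. 649.] [142. 262.] 5.8
scene [558. 356.] 39 [477. 681.] [180. 133.] 0.1
scene [558. 356.] 60 [488. 675.] [176. 130.] 0.1
scene [558. 356.] 75 [495. 671.] [173. 128.] 0.1
scene [469. 284.] 39 [464. 443.] [105.  27.] 16.9
scene [469. 284.] 60 [476. 443.] [103.  27.] 16.9
scene [469. 284.] 75 [484. 443.] [101.  26.] 16.9
scene [412. 251.] 39 [479. 292.] [129.  83.] 12.1
scene [412. 251.] 60 [490. 296.] [126.  81.] 12.1
scene [412. 251.] 75 [497. 298.] [124.  80.] 12.1
scene [363. 204.] 39 [456. 114.] [40. 77.] 24.8
scene [363. 204.] 60 [467. 122.] [39. 75.] 24.8
scene [363. 204.] 75 [475. 127.] [38. 74.] 24.8
scene [276. 186.] 39 [ 557. -103.] [123.  78.] 0.1
scene [276. 186.] 60 [567. -91.] [120.  76.] 0.1
scene [276. 186.] 75 [573. -83.] [118.  75.] 0.1
```

View pics/c1.png

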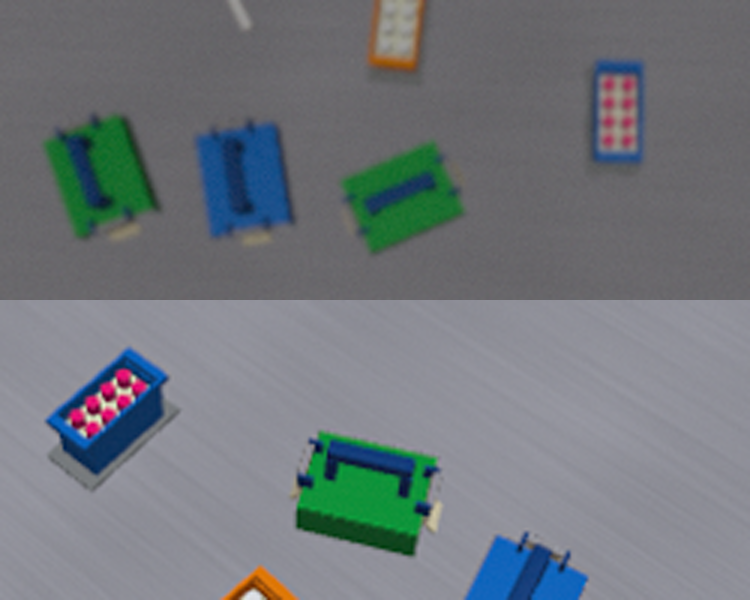

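The crop confirms the choice: the all-blue cover is at (231,210), its long axis about +12° from x. The blue carrier with pink caps is at (356,187), nearly along x. I'll look at the carrier from above on the way to the cover.

```bash
cat >> h.py <<'E'
def plan(pos,yaw):
    """shift (cm) and rotvec in current tool axes to reach TCP pos with jaws across yaw (deg)"""
    s=env.get_state();Rc=R.from_quat(s['ee_rot']);a=np.radians(yaw);out=[]
    for sg in(1,-1):
        x=np.array([0,0,-1.]);z=sg*np.array([-np.sin(a),np.cos(a),0]);y=np.cross(z,x)
        out.append((Rc.inv()*R.from_matrix(np.c_[x,y,z])).as_rotvec())
    d=Rc.inv().apply(np.array(pos)-s['ee_pos'])/10
    print('t',s['t'],'q7',s['qpos'][6].round(2),'shift',d.round(2),'rot',[o.round(3) for o in out])
E
python3 - <<'E'
from h import *
p=env.camera_params('top');print(cast(p,[355.7,187.3],60))
print(R.from_quat(env.get_state()['ee_rot']).as_matrix().round(3))
w=env.camera_params('wrist');print(w['K'],np.array(w['extrinsics']).round(2))
plan([490,-140,260],-3)
E
```

```text
[[556.40084508 -99.91492458  60.        ]]
[[-0.001  0.913  0.409]
 [ 0.001  0.409 -0.913]
 [-1.    -0.    -0.002]]
[[346.71805272   0.         320.70832484]
 [  0.         346.71805272 195.3446281 ]
 [  0.           0.           1.        ]] [[ 4.1000e-01 -9.1000e-01 -0.0000e+00 -6.2254e+02]
 [ 8.7000e-01  3.9000e-01 -3.1000e-01  3.8960e+01]
 [ 2.9000e-01  1.3000e-01  9.5000e-01 -3.8165e+02]
 [ 0.0000e+00  0.0000e+00  0.0000e+00  1.0000e+00]]
t 0.1 q7 -0.22 shift [ -2.9   39.01 -29.65] rot [array([-2.668e+00, -1.000e-03, -2.000e-03]), array([ 0.473, -0.002,  0.   ])]
```

```bash
python3 -m inch '[[[-1,7,-5,0.1,0,0,0],[-2.9,40.6,-33.3,0.47,0,0,0],[-2.9,40.6,-33.3,0.47,0,0,0],[-2.9,40.6,-33.3,0.47,0,0,0],[-2.9,40.6,-33.3,0.47,0,0,0],[-2.9,40.6,-33.3,0.47,0,0,0],[-2.9,40.6,-33.3,0.47,0,0,0],[-2.9,40.6,-33.3,0.47,0,0,0]]]'
python3 -c "
from h import *
plan([490,-100,260],-3)"
```

```text
t: 1.1
ee_pos: [478.9, -122.3, 259.0]
ee_rot: [-0.512, -0.488, 0.512, -0.488]
ft_force: [0.2, -0.2, -0.2]
grip_width: 85.2
t 1.1 q7 -1.48 shift [-0.1   1.   -2.28] rot [array([-3.138, -0.   ,  0.   ]), array([0.003, 0.   , 0.   ])]
```

```bash
python3 -m inch '[[[0,1,-2.3,0,0,0,0],[0,1,-2.3,0,0,0,0],[0,1,-2.3,0,0,0,0]]]'
python3 - <<'E'
from h import *
p=env.camera_params('wrist');im=env.snapshot('wrist');cv2.imwrite('pics/w1.png',im)
np.savez('w1.npz',**p)
for c in blobs(blue(im),300):
    ctr=c.reshape(-1,2)
    r=cv2.minAreaRect(cast(p,ctr,60)[:,:2].astype(np.float32));print(ctr.mean(0).round(),np.round(r[0],1),np.round(r[1]),round(r[2],1))
E
```

```text
t: 1.48
ee_pos: [488.6, -103.2, 258.8]
ee_rot: [-0.512, -0.487, 0.513, -0.487]
ft_force: [-0.2, -1.0, 1.3]
grip_width: 85.6
[108. 196.] [463.2 134.2] [16. 96.] 25.0
[ 16. 185.] [480.6 216.9] [ 60. 126.] 70.2
[317.  89.] [ 560.2 -101.5] [ 50. 108.] 89.8
```

View pics/w1.png

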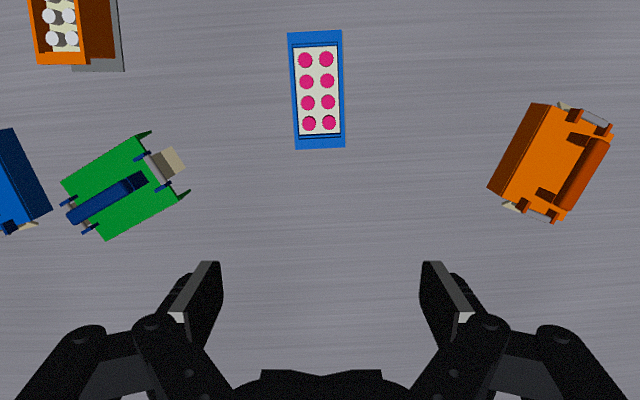

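The wrist view shows the blue carrier with pink caps at (317,89). Its rim measures 50×108 mm, centred at (560.2, -101.5), yaw about 0. The blue cover is at the left edge and the green look-alike is at (125,187). Now to the cover.

```bash
python3 -c "
from h import *
plan([430,280,240],12)"
```

```text
t 1.525 q7 -1.52 shift [  1.85  -7.84 -38.  ] rot [array([ 2.88e+00,  2.00e-03, -1.00e-03]), array([-0.262,  0.001,  0.001])]
```

```bash
python3 -m inch '[[[0.3,-1,-5,-0.05,0,0,0],[1.8,-7.8,-38,-0.26,0,0,0],[1.8,-7.8,-38,-0.26,0,0,0],[1.8,-7.8,-38,-0.26,0,0,0],[1.8,-7.8,-38,-0.26,0,0,0],[1.8,-7.8,-38,-0.26,0,0,0],[1.8,-7.8,-38,-0.26,0,0,0],[1.8,-7.8,-38,-0.26,0,0,0]]]'
python3 - <<'E'
from h import *
p=env.camera_params('wrist');im=env.snapshot('wrist');cv2.imwrite('pics/w2.png',im)
for c in blobs(blue(im),300):
    ctr=c.reshape(-1,2)
    for z in(39,75):
        r=cv2.minAreaRect(cast(p,ctr,z)[:,:2].astype(np.float32));print(ctr.mean(0).round(),z,np.round(r[0],1),np.round(r[1]),round(r[2],1))
plan([430,280,240],12)
np.savez('w2.npz',**p)
E
```

```text
t: 2.52
ee_pos: [430.2, 282.3, 240.8]
ee_rot: [0.444, 0.55, -0.444, 0.55]
ft_force: [0.0, -0.8, -0.3]
grip_width: 85.3
[494. 169.] 39 [465.  108.2] [ 33. 106.] 22.7
[494. 169.] 75 [469.6 128.3] [30. 95.] 22.7
[320. 111.] 39 [478.9 295.8] [124.  84.] 11.9
[320. 111.] 75 [482.  296.4] [111.  75.] 11.9
[147.  66.] 39 [488.1 462.4] [102.  36.] 23.0
[147.  66.] 75 [490.3 445.6] [91. 32.] 23.0
[ 8. 57.] 39 [469.4 605.2] [ 20. 116.] 88.0
[ 8. 57.] 75 [473.6 573.5] [ 18. 104.] 88.0
t 2.575 q7 -2.08 shift [ 0.08 -0.08  0.  ] rot [array([-3.141e+00, -1.000e-03,  2.000e-03]), array([0.   , 0.001, 0.   ])]
```

View pics/w2.png

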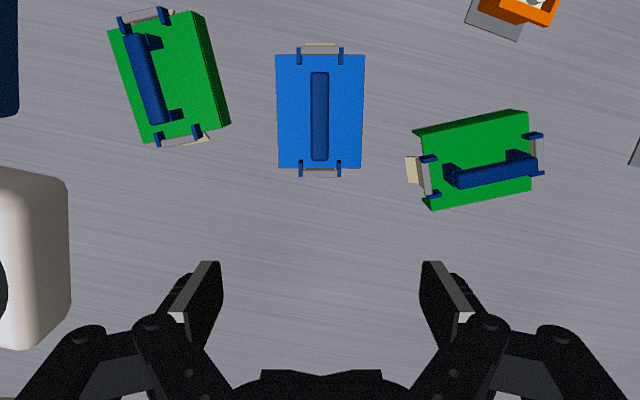

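The wrist view shows the blue cover upright: plate corners (275,55), (365,55), (361,168), (278,168), handle columns 310–328 and rows 72–161. The green look-alikes are clear of it, at (165,78) and (475,160).

Run:
```python
from h import *
p=np.load('w2.npz')
h=cast(p,[[319,72],[319,161]],82);print(h,h.mean(0))
q=cast(p,[[275,55],[365,55],[361,168],[278,168]],39);print(q.round(1),q.mean(0))
d=q[0]-q[3]+q[1]-q[2];print(np.degrees(np.arctan2(d[1],d[0])))
g=h.mean(0)[:2]
for z in(110,57):plan([*g,z],12)
```

```text
[[516.56929468 304.09605507  82.        ]
 [443.09485813 288.47001552  82.        ]] [479.8320764 296.2830353  82.       ]
[[523.9 347.8  39. ]
 [541.5 265.8  39. ]
 [435.5 243.2  39. ]
 [417.8 326.1  39. ]] [479.67480594 295.73796385  39.        ]
11.783715797761996
t 2.575 q7 -2.08 shift [13.08  5.14 -0.57] rot [array([-3.141e+00, -1.000e-03,  2.000e-03]), array([0.   , 0.001, 0.   ])]
t 2.575 q7 -2.08 shift [18.38  5.14 -0.58] rot [array([-3.141e+00, -1.000e-03,  2.000e-03]), array([0.   , 0.001, 0.   ])]
```

```bash
python3 -m inch '[[[5,5.1,-0.6,0,0,0,0],[10,5.1,-0.6,0,0,0,0],[13,5.1,-0.6,0,0,0,0],[16,5.1,-0.6,0,0,0,0],[18.4,5.1,-0.6,0,0,0,0],[18.4,5.1,-0.6,0,0,0,0],[18.4,5.1,-0.6,0,0,0,0.5],[18.4,5.1,-0.6,0,0,0,1]]]'
python3 -m inch '[[[0,0,0,0,0,0,1],[0,0,0,0,0,0,1],[0,0,0,0,0,0,1],[0,0,0,0,0,0,1]]]'
python3 -m inch '[[[-2,0,0,0,0,0,1],[-4,0,0,0,0,0,1],[-7,0,0,0,0,0,1],[-10,0,0,0,0,0,1],[-12,0,0,0,0,0,1],[-12,0,0,0,0,0,1]]]'
python3 - <<'E'
from h import *
p=env.camera_params('wrist');im=env.snapshot('wrist');cv2.imwrite('pics/w3.png',im)
plan([560.2,-101.5,178],0)
print(R.from_quat(env.get_state()['ee_rot']).as_matrix().round(3))
E
```

```text
t: 3.58
ee_pos: [479.9, 298.0, 58.3]
ee_rot: [0.446, 0.549, -0.444, 0.55]
ft_force: [0.4, 0.2, 0.8]
grip_width: 51.6
t: 4.08
ee_pos: [479.2, 297.8, 57.3]
ee_rot: [0.445, 0.549, -0.445, 0.55]
ft_force: [-0.9, -3.0, 4.6]
grip_width: 15.1
t: 4.82
ee_pos: [479.4, 299.1, 177.9]
ee_rot: [0.445, 0.55, -0.443, 0.55]
ft_force: [0.4, -0.1, -1.8]
grip_width: 14.9
t 4.875 q7 -2.07 shift [-0.14 -0.42 40.82] rot [array([-2.93e+00,  0.00e+00, -1.00e-03]), array([ 0.211, -0.   , -0.   ])]
[[ 0.     0.978  0.21 ]
 [ 0.     0.21  -0.978]
 [-1.     0.    -0.   ]]
```

View pics/w3.png

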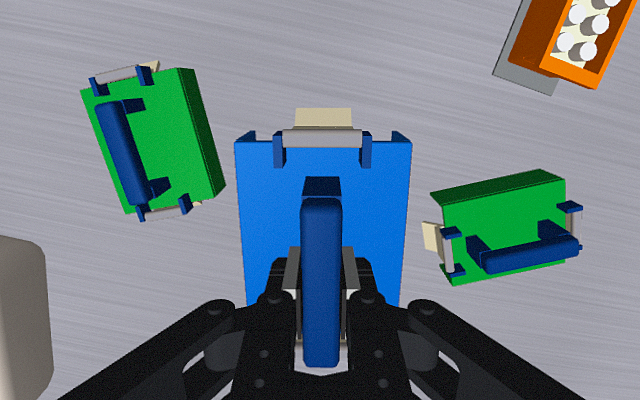

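The blue cover is held by its handle: handle rows 197–366, plate straight with the tool. I'll measure the held offset and carry it over.

```bash
python3 -m inch '[[[0,0,5,0.03,0,0,1],[0,-0.1,10,0.06,0,0,1],[-0.1,-0.3,16,0.1,0,0,1],[-0.1,-0.4,22,0.14,0,0,1],[-0.1,-0.4,28,0.17,0,0,1],[-0.1,-0.4,33,0.21,0,0,1],[-0.1,-0.4,37,0.21,0,0,1],[-0.1,-0.4,39.5,0.21,0,0,1]]]'
python3 -m inch '[[[0,0,0.9,0,0,0,1],[0,0,1.3,0,0,0,1],[0,0,1.3,0,0,0,1]]]'
python3 - <<'E'
from h import *
p=env.camera_params('wrist');s=env.get_state();im=env.snapshot('wrist');cv2.imwrite('pics/w4.png',im)
t=env.snapshot('top');cv2.imwrite('pics/t4.png',t)
sc=env.snapshot('scene');cv2.imwrite('pics/s4.png',sc)
z=s['ee_pos'][2]
h=cast(p,[[321,197],[321,366]],z+25);print('handle ends rel TCP',h-s['ee_pos'])
for c in blobs(blue(im),2000):
    r=cv2.minAreaRect(c);print(c.reshape(-1,2).min(0),c.reshape(-1,2).max(0))
plan([560.2,-101.5,178],0)
E
```

```text
t: 5.88
ee_pos: [556.7, -91.6, 176.3]
ee_rot: [-0.5, -0.5, 0.501, -0.499]
ft_force: [-0.1, 0.6, -2.2]
grip_width: 14.6
t: 6.25
ee_pos: [557.4, -100.5, 177.7]
ee_rot: [0.499, 0.501, -0.499, 0.5]
ft_force: [0.3, 0.5, -1.7]
grip_width: 14.7
handle ends rel TCP [[ 41.43326346   1.75762435  25.        ]
 [-36.16807501   1.66536685  25.        ]]
[ 20 254] [119 319]
[234 131] [411 367]
t 6.4 q7 -1.56 shift [0.01 0.25 0.1 ] rot [array([-3.139e+00, -0.000e+00, -1.000e-03]), array([ 0.003, -0.001,  0.   ])]
```

View pics/w4.png

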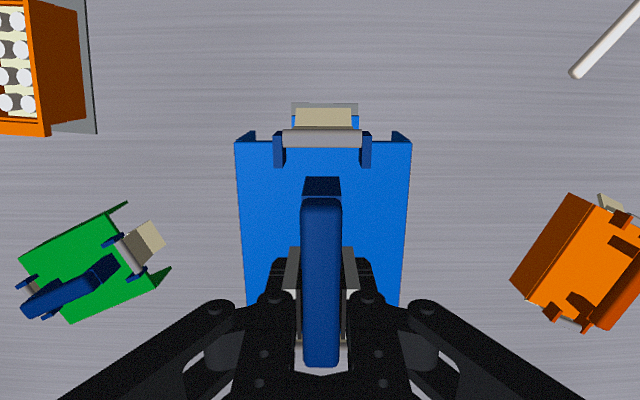

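The wrist view shows the cover over the carrier. The carrier's rim end just shows beyond the front clip at (325,115), and the clip is centred at (324,120), so lateral alignment is good. A small correction, then I'll lower it to just above clip contact.

```bash
python3 -m inch '[[[0,0.15,0.2,0,0,0,1],[1.5,0.15,0.2,0,0,0,1],[3,0.15,0.2,0,0,0,1],[4.5,0.15,0.2,0,0,0,1],[6,0.15,0.2,0,0,0,1],[7,0.15,0.2,0,0,0,1],[7.2,0.15,0.2,0,0,0,1],[7.2,0.15,0.2,0,0,0,1]]]'
python3 - <<'E'
from h import *
sc=env.snapshot('scene');p=env.camera_params('scene')
u=proj(p,[560,-101,80])[0].astype(int);print(u)
cv2.imwrite('pics/s5.png',cv2.resize(sc[u[1]-60:u[1]+60,u[0]-70:u[0]+70],None,fx=5,fy=5,interpolation=2))
E
```

```text
t: 7.4
ee_pos: [559.4, -103.9, 106.2]
ee_rot: [0.5, 0.5, -0.5, 0.5]
ft_force: [0.0, 0.5, -1.3]
grip_width: 14.5
[275 178]
```

View pics/s5.png

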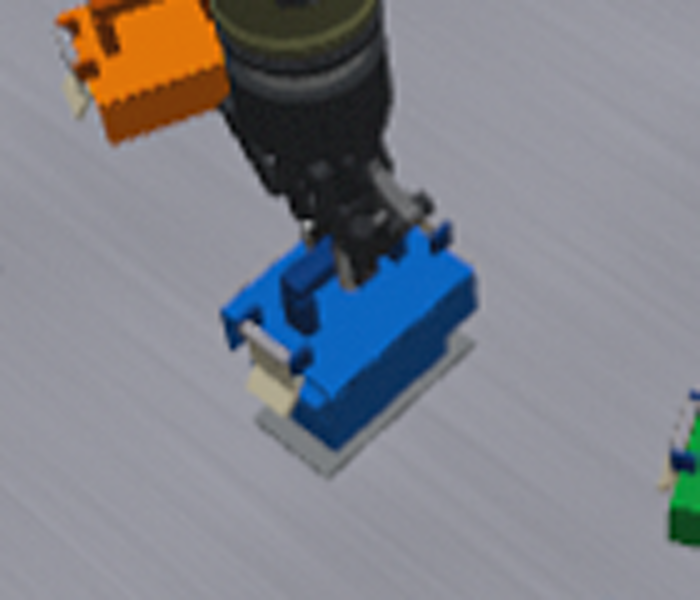

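The scene crop shows the cover level over the carrier, lengthwise, with the front clip arm at (272,380) outside the rim end. Pressing down slowly.

```bash
python3 -m inch '[[[0.4,0,0,0,0,0,1],[0.8,0,0,0,0,0,1],[1.1,0,0,0,0,0,1],[1.4,0,0,0,0,0,1]]]'
python3 -m inch '[[[0.3,0,0,0,0,0,1],[0.6,0,0,0,0,0,1],[0.8,0,0,0,0,0,1],[0.8,0,0,0,0,0,1]]]'
```

```text
t: 7.95
ee_pos: [559.3, -103.9, 91.9]
ee_rot: [0.5, 0.5, -0.5, 0.5]
ft_force: [0.0, -0.2, -1.2]
grip_width: 15.0
t: 8.45
ee_pos: [558.8, -103.8, 83.7]
ee_rot: [0.5, 0.5, -0.5, 0.5]
ft_force: [-0.5, 0.3, -2.0]
grip_width: 14.9
```

```bash
python3 -m inch '[[[0.15,0,0,0,0,0,1],[0.2,0,0,0,0,0,1],[0.2,0,0,0,0,0,1]]]'
python3 -m inch '[[[0.1,0,0,0,0,0,1],[0.2,0,0,0,0,0,1],[0.2,0,0,0,0,0,1]]]'
python3 -c "
from h import *
im=env.snapshot('wrist');cv2.imwrite('pics/w6.png',im)
sc=env.snapshot('scene');cv2.imwrite('pics/s6.png',cv2.resize(sc[118:238,205:345],None,fx=5,fy=5,interpolation=2))"
```

```text
t: 8.82
ee_pos: [559.1, -104.2, 83.0]
ee_rot: [0.5, 0.5, -0.5, 0.5]
ft_force: [-2.2, -0.1, 5.5]
grip_width: 14.9
t: 9.2
ee_pos: [559.1, -104.5, 82.7]
ee_rot: [0.5, 0.5, -0.5, 0.5]
ft_force: [-5.9, -0.7, 21.0]
grip_width: 14.7
```

View pics/s6.png

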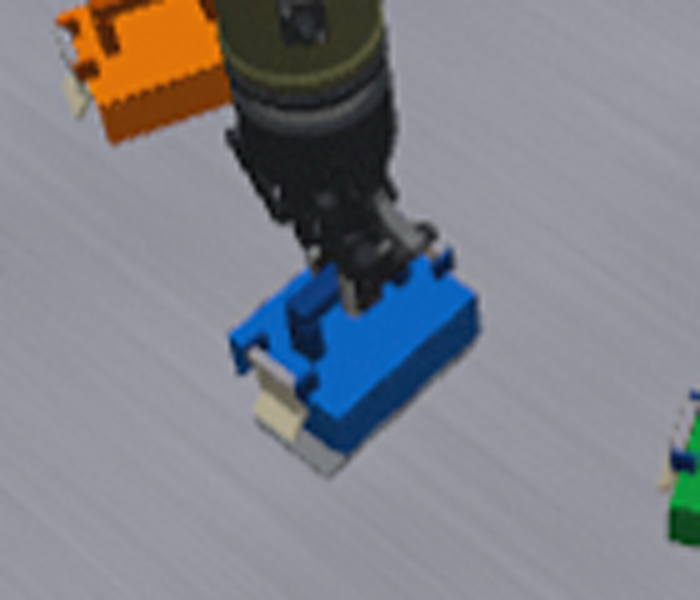

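It meets a hard stop at TCP z ≈ 82.7 (flush was predicted at 83.3), with 21 N after a low-force snap. The crop shows the cover down on the carrier. I'll relieve the load, release and retreat.

```bash
python3 -m inch '[[[-0.2,0,0,0,0,0,1],[-0.25,0,0,0,0,0,0.7],[-0.25,0,0,0,0,0,0.3],[-0.25,0,0,0,0,0,0],[-0.25,0,0,0,0,0,0],[-0.25,0,0,0,0,0,0],[-0.25,0,0,0,0,0,0]]]'
python3 -m inch '[[[-2,0,0,0,0,0,0],[-4,0,0,0,0,0,0],[-8,-1,0,0,0,0,0],[-12,-3,0,0,0,0,0],[-14,-6,0,0,0,0,0],[-14,-8,0,0,0,0,0],[-14,-8,0,0,0,0,0]]]'
python3 - <<'E'
from h import *
p=env.camera_params('wrist');im=env.snapshot('wrist');np.savez('w7.npz',**p)
sc=env.snapshot('scene');s=cv2.resize(sc[138:238,215:335],None,fx=3,fy=3,interpolation=2)
cv2.imwrite('pics/w7.png',np.hstack([im[:300,100:540],s]))
for c in blobs(blue(im),1500):
    for z in(65,108):
        r=cv2.minAreaRect(cast(p,c.reshape(-1,2),z)[:,:2].astype(np.float32));print(c.reshape(-1,2).mean(0).round(),z,np.round(r[0],1),np.round(r[1]),round(r[2],1))
E
```

```text
t: 10.18
ee_pos: [559.2, -103.9, 82.5]
ee_rot: [0.5, 0.5, -0.5, 0.5]
ft_force: [1.0, 0.7, 0.0]
grip_width: 85.3
t: 11.05
ee_pos: [477.9, -104.2, 222.9]
ee_rot: [-0.5, -0.5, 0.5, -0.5]
ft_force: [0.9, -0.3, -0.8]
grip_width: 85.4
[322.  76.] 65 [ 558.7 -103. ] [ 84. 124.] 89.9
[322.  76.] 108 [ 558.7 -102.9] [ 72. 106.] 89.9
```

View pics/w7.png

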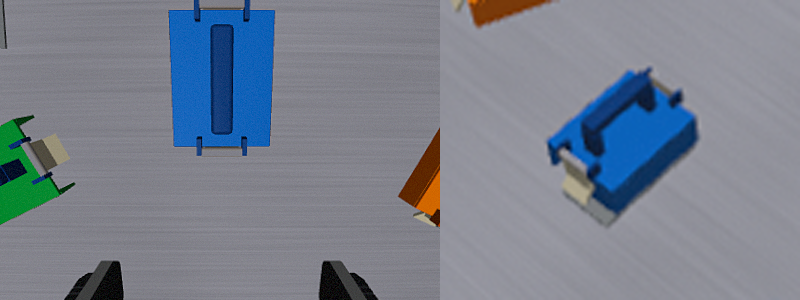

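The view shows the cover released and centred on the carrier: wrist-crop plate at columns 170–275 and rows 10–147, front clip hanging at (578,185) in the scene crop. The plate width comes out at 84 mm when cast at the flush height, so it is seated.

```bash
python3 -c "
from workcell import env
print(env.close_job(),env.get_state()['t'])"
```

```text
the job is handed in; nothing more can be done
the job is handed in; nothing more can be done
```

I picked the blue cover up by its handle, lowered it lengthwise onto the blue pink-capped carrier, and pressed it down to a hard stop. I then let go, backed the arm clear and handed the job in at about 11 s. No verdict came back.

- **Seating:** the stop came at TCP z ≈ 82.7 mm, where I had predicted 83.3 mm for fully on. The force reached 21 N at the stop, above the 6–10 N needed for the clips to snap.
- **Position after release:** the cover is centred at about (558.7, -103.0) mm, against (560.2, -101.5) mm measured for the carrier, so about 1.5 mm off each way. Its yaw is about 0°. Cast at the flush height, its width measures the nominal 84 mm, so it is not standing high.
- **Clips:** I could not measure the clip angles. That both have snapped under is inferred from the flush height and the hard stop. The pictures show only one clip clearly, and it hangs normally. No reading caught the 6–10 N snap peak, because force is reported only at the end of each move.
- **Disagreements:** my camera measurements of the handle relative to the TCP differed by 2–3 mm between views, within the guiding slope and the side clearance.

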